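# Put the mixed-up canister lids back on their own canisters

## Task

After washing up, the lids of the three topping canisters were put back wrongly: each lies loose on a canister of another shape. Put every lid on the canister of its own shape (round on round, square on square, oblong on oblong) so that it drops fully home and lies level; the white board is clean and free, if you need to lay a lid aside on the way. Leave the steel mould cup that stands among the canisters and the bundle of sticks where they are, and let go of everything at the end.

Things in the scene. Friction and masses are not known exactly. Their poses are not given: they have to be found in the camera images.
- round_lid: Round steel lid, black knob on top (30 mm across, grip it 45 mm above the origin; its top is at 56). Origin: centre of the plug's underside, z up. Plug 96 mm across, 14 mm deep, its edge tapered in by 4 mm over the lowest 6 mm; flange 114 mm across; panel top 20 mm above the origin. About 0.17 kg. Starts lying on the oblong canister, its plug on the rim.
- square_lid: Square steel lid with a black bar handle: 72 mm long (x), 16 mm thick (y), 36 to 54 mm above the origin. Origin: centre of the plug's underside, z up. Plug 90 x 90 mm, 14 mm deep, edge tapered in by 4 mm over the lowest 6 mm; flange 108 x 108 mm; panel top 20 mm above the origin. About 0.17 kg. Starts on the round canister. Fits its own canister in any quarter turn.
- oblong_lid: Oblong steel lid with a black bar handle: 72 mm long (x), 16 mm thick (y), 36 to 54 mm above the origin. Origin: centre of the plug's underside, z up. Plug 114 (x) x 64 mm (y), 14 mm deep, edge tapered in by 4 mm over the lowest 6 mm; flange 132 x 82 mm; panel top 20 mm above the origin. About 0.16 kg. Starts on the square canister. Fits its own canister either way round.
- round_canister: Round white open canister, 90 mm high, mouth 104 mm across, rolled rim 120 mm across; it stands firm and does not move. Origin: centre of its underside on the bench; z up. Its own lid is home when the lid's flange lies on the rim: the lid's origin is then 76 mm above this one.
- square_canister: Square white open canister, 75 mm high, mouth 98 x 98 mm, rim 114 x 114 mm; it stands firm and does not move. Origin: centre of its underside; x and y along its sides. Its own lid is home when the lid's origin is 61 mm above this one.
- oblong_canister: Oblong white open canister, 65 mm high, mouth 122 mm (along its x) by 72 mm (along its y), rim 138 x 88 mm; it stands firm and does not move. Origin: centre of its underside. Its own lid is home when the lid's origin is 51 mm above this one.
- white_board: Small white cutting board lying flat, 164 mm (x) by 144 mm (y) by 10 mm, empty at the start, fixed. Origin: centre of its underside. A lid may be laid on it for the time being.
- mould_cup_mid: Bystander: stainless lolly mould standing upside down on its rim, 38 x 64 mm and 95 mm high, loose, in the middle of the bench between the canisters, in front of the corner of the big crate. Origin: centre of its underside.
- stick_bundle: Bystander: bundle of lolly sticks in two bands lying flat, 35 x 117 mm (y) and 17 mm high, loose, near the front left corner of the bench. Origin: centre of its underside.
- crate_corner (a point): The near top corner of the big fixed crate of loose sticks that stands at the back of the bench (318 mm high, in a clear bag; seen from above, its long front runs from here back to the right, its side back to the left at a right angle). Solid: when crossing from left to right, keep the hand and the lid it carries in front of this corner.

How it is judged:
By the outcome, as a careful person would: the job done as asked, in the order asked, and still so for the second after the job is handed in, with the robot touching nothing.
It also fails if it takes over 112 s, if anything falls off the work surface, if the arm or the gripper's body presses on something with over 40 N, if the wrist force passes 120 N, or if a joint passes its speed limit or range.

## Robot

A 7-joint arm with a two-finger parallel gripper is mounted at the origin on a cart in front of the work surface, level with it; the furniture and walls round the work are solid. World frame = base frame: x ahead of the robot, y to its left, z up, the work surface at z = 0. Lengths are in m, angles in degrees, forces in N, time in s.
With the tool pointing down it reaches from about 0.4 to 0.925 m from the base axis. Payload 5.6 kg.
Tool frame: the origin (TCP) lies at the very end of the fingers, on their centre line; the grasp point (between the pads) lies r.tcp_to_grasp behind it (r.tcp_to_grasp is the distance from the TCP to the grasp point, in m); z points along the fingers, y is the line along which they close (so a half turn about z gives the same grasp; the last joint's range is limited). The gripper opens to 85 mm and grips with 20 to 120 N. Pads are 22 mm wide; open, the fingers measure 114 mm over their backs; the gripper's body (76 mm by 85 mm) begins 54 mm behind the grasp point. The pads swing forward as they close: fully open they stand 13 mm farther back than shut.
Start: joints at [60.619, 26.786, -0.665, 91.828, 0.344, 61.387, -3.226], TCP at [0.294, -0.58, 0.231] pointing down, gripper open.
Joint ranges: [-144.91, 144.91], [-17.63, 115.5], [-89.93, 88.59], [15.96, 139.68], [-74.01, 254.01], [8.47, 105.57], [-167.45, 167.45]. Speed limits (degrees/s): [147.25, 147.25, 180, 180, 180, 180, 180].

## Interface

Orientations are given as a 3x3 rotation matrix whose columns are the frame's x, y, z axes.
In Python, from rig import r gives the robot as it stands.
- The arm moves only by the tool jog_arm, never from a script. Its argument "targets" is a list of rows, each an object of numbers: "ax", "ay", "az": the turn, a rotation vector about the tool's x, y, z in degrees; "dx", "dy", "dz": the shift along the tool's x, y, z in m; "grip": the finger opening in m, from 0 to 0.0854. A call has 1 to 20 rows; each row shifts and turns the commanded pose from where the row before left it, along the tool's axes as they then stand; what a row does not reach is not made up. A row lasts 1/12 s, in which the tool goes at most 41.7 mm and 7.16 degrees, less where a joint would pass 70% of its speed; a pose out of reach is approached as far as the arm can. A call with a gripper value outside its range is refused whole. The fingers move at their own pace and stop on an object; "newtons" is the grip in N (left out, the last holds). Time passes only in rows, so rows that do not move let the fingers close. It gives the time, the measured TCP pose, the force, the opening and the grip force at its end, in the units of the state.
- r.get_state(): the state, without advancing time (a new reading comes with each control period).
- r.grab_frame(name): name is "scene" or "top"; returns a dict with "frame" (480x640x3 uint8, blue, green, red), "fovy" (degrees; the focal length in pixels is half the picture's height over the tangent of half this angle, whatever the lens; pixels are square), "cx", "cy" (the principal point, pixels), "k1" (the pictures are not rectified: a ray, as slopes to the right and down, at radius r is drawn at 1 + k1 r^2 times it, then the intrinsics apply), "T" (4x4, takes a point from camera to world coordinates). Camera axes: x right, y down, z forward; pixel columns grow to the right and rows downward; lengths in m; the calibration is good to about 2 mm. A picture is of the moment at which its call begins. There is no depth.
- r.finish_job(): hands the job in; it is judged then, once.
Trained networks look in the newest picture that a camera, given by its name, has taken for a name from the list of things; names that differ only in an ending like _2 or _b are one class to them, and where a whole thing is asked for, a point or a joint stands for the part that bears it (a point fixed in the world has none). Each returns a list of dicts, best first, with "score" (0 to 1); they miss things now and then, are a little off and sometimes report something else, mostly with a low value. They report only what shows in the picture. A call takes as long as a camera call.
- r.recognise(camera, label): "at" ([column, row] in pixels, amid what is visible of it).
- r.outline_of(camera, label): "mask" (480x640 bool, what is visible of it) and "at" ([column, row] in pixels, amid what is visible of it).
The state is a dict: "t": time; "joint_pos": joint angles; "joint_velocities": joint speeds; "joint_efforts": joint torques, N m; "position": TCP position; "orientation": TCP orientation; "force": force on the tool from outside, world axes, zero at the start; "torque": the same for the moment, N m; "width": opening from 0.0 (shut) to 1.0 (fully open); "grip_force": force on a finger pad.
Only numpy, scipy, OpenCV 4.12 (cv2) and the standard library are available. Lean on these libraries where they do the work, as an engineer would, in place of code of your own. Each camera call takes 0.05 s, during which the arm holds its last target. There are 200 camera calls.

## Working session

There is one attempt and no reset: what is moved stays moved. The work goes in short steps, Python scripts to look and compute and a tool call to move; the robot and the scene stay as the last step left them, time stands still between calls to the robot, and variables do not carry over. Pictures are saved under pics/ and viewed, at most 14 in all, crops included, and the job is handed in when it is done.

Besides the shell and the picture viewer there is one more tool, called as a command line: name --argument value ..., lists and objects as JSON in quotes. jog_arm: Moves the arm, as the interface text tells. Its arguments: {"type":"object","properties":{"targets":{"type":"array","items":{"type":"object","properties":{"ax":{"type":"number"},"ay":{"type":"number"},"az":{"type":"number"},"dx":{"type":"number"},"dy":{"type":"number"},"dz":{"type":"number"},"grip":{"type":"number"}}}},"newtons":{"type":"number"}},"required":["targets"]}

```bash
ls; mkdir -p pics
cat > h.py <<'E'
import numpy as np, cv2
from rig import r
def K(c):
    f=240/np.tan(np.radians(c["fovy"])/2); return f
def ray(c,p):
    f=K(c); d=np.array([(p[0]-c["cx"])/f,(p[1]-c["cy"])/f]); u=d.copy()
    for _ in range(30): u=d/(1+c["k1"]*(u@u))
    v=np.array(c["T"])[:3,:3]@np.array([u[0],u[1],1]); return np.array(c["T"])[:3,3],v
def atz(c,p,z):
    o,v=ray(c,p); return o+v*(z-o[2])/v[2]
def proj(c,P):
    T=np.array(c["T"]); q=(np.atleast_2d(P)-T[:3,3])@T[:3,:3]; u=q[:,:2]/q[:,2:]
    u=u*(1+c["k1"]*(u**2).sum(1,keepdims=True)); return u*K(c)+[c["cx"],c["cy"]]
E
python3 - <<'E'
from h import *
for n in("scene","top"):
    c=r.grab_frame(n); cv2.imwrite(f"pics/{n}0.png",c["frame"]); print(n,c["fovy"],c["k1"],np.round(c["T"],3).tolist())
    for l in "round_lid square_lid oblong_lid round_canister square_canister oblong_canister white_board mould_cup_mid stick_bundle crate_corner".split():
        d=r.recognise(n,l)[:2]; print(l,[(np.round(x["at"]).tolist(),round(x["score"],2)) for x in d])
s=r.get_state();print(s,r.tcp_to_grasp)
E
```

```text
pics
scene 54.407706506042075 -0.10956843294484428 [[-0.788, -0.468, 0.399, 0.099], [-0.615, 0.603, -0.508, 0.545], [-0.003, -0.646, -0.764, 0.959], [0.0, 0.0, 0.0, 1.0]]
round_lid [([392.0, 201.0], 0.85)]
square_lid [([195.0, 364.0], 0.71)]
oblong_lid [([352.0, 253.0], 0.73)]
round_canister []
square_canister [([343.0, 277.0], 0.9)]
oblong_canister [([390.0, 219.0], 0.68)]
white_board [([296.0, 343.0], 0.86), ([208.0, 391.0], 0.7)]
mould_cup_mid [([306.0, 291.0], 0.94)]
stick_bundle [([252.0, 404.0], 0.96), ([390.0, 199.0], 0.71)]Traceback (most recent call last):
  File "<stdin>", line 5, in <module>
ValueError: it knows: mould_cup_mid, oblong_canister, oblong_lid, round_canister, round_lid, square_canister, square_lid, stick_bundle, white_board
```

Run:
```python
from h import *
for n in("top",):
    c=r.grab_frame(n); cv2.imwrite(f"pics/{n}0.png",c["frame"]); print(n,c["fovy"],c["k1"],np.round(c["T"],3).tolist())
    for l in "round_lid square_lid oblong_lid round_canister square_canister oblong_canister white_board mould_cup_mid stick_bundle".split():
        d=r.recognise(n,l)[:2]; print(l,[(np.round(x["at"]).tolist(),round(x["score"],2)) for x in d])
s=r.get_state();print(s,r.tcp_to_grasp)
```

```text
top 52.303256837520145 0.046847198440157944 [[-0.028, -0.997, 0.078, 0.426], [-1.0, 0.027, -0.011, 0.034], [0.008, -0.079, -0.997, 1.252], [0.0, 0.0, 0.0, 1.0]]
round_lid [([444.0, 255.0], 0.59)]
square_lid [([168.0, 242.0], 0.94)]
oblong_lid [([353.0, 264.0], 0.73)]
round_canister [([196.0, 240.0], 0.84)]
square_canister [([335.0, 264.0], 0.96)]
oblong_canister [([430.0, 235.0], 0.81)]
white_board [([262.0, 274.0], 0.88)]
mould_cup_mid [([299.0, 258.0], 0.7), ([196.0, 287.0], 0.32)]
stick_bundle []
{'t': 1.0, 'joint_pos': array([60.61808157, 26.78614733, -0.6641663 , 91.82809982,  0.34323558,
       61.38861281, -3.22615367]), 'joint_velocities': array([ 0.13258277,  0.01938003, -0.03548351,  0.02409832, -0.00116027,
        0.11927189, -0.03087286]), 'joint_efforts': array([ 3.16038295e-04, -5.32243395e+01,  2.17009045e-02, -2.51632547e+01,
        1.15137332e-02,  1.20393401e-03,  1.54988918e-06]), 'position': array([ 0.29422304, -0.57959051,  0.23128504]), 'orientation': array([[ 8.91694551e-01,  4.52637632e-01, -3.80987977e-05],
       [ 4.52637632e-01, -8.91694552e-01, -4.26217238e-06],
       [-3.59017100e-05, -1.34443937e-05, -9.99999999e-01]]), 'force': array([-0.33211867, -0.20306407,  1.0480451 ]), 'torque': array([ 0.02723859, -0.0181128 ,  0.02049003]), 'grip_force': 0.0, 'width': 1.000869851317609} 0.0187
```

View pics/scene0.png

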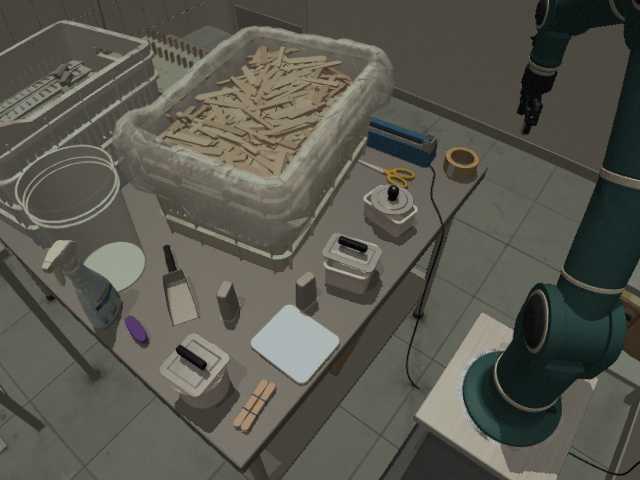

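View pics/top0.png

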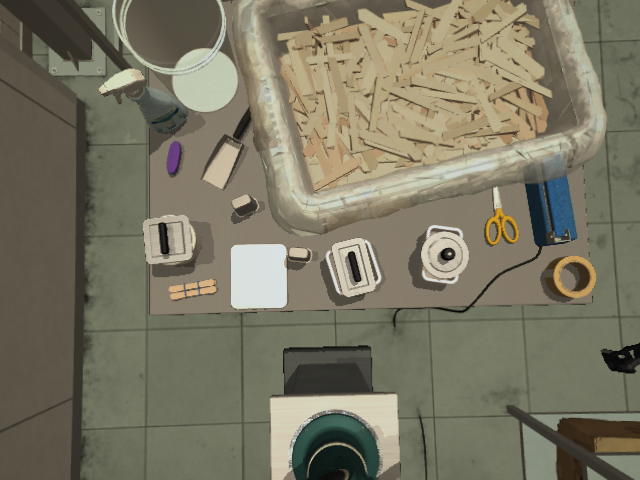

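The scene view shows the square lid on the round canister at (195,364). The oblong lid is on the square canister at (352,253) and the round lid on the oblong one at (392,201). The board is at (295,343) and the middle cup at (306,291). In the top view the same things are at (168,242), (353,266), (446,254), (259,276) and (299,255), and the crate corner is near (300,232).

```bash
cat >> h.py <<'E'
def handle(n,l,z):
    """dark knob/bar: centroid and long-axis yaw at height z"""
    c=r.grab_frame(n); d=r.outline_of(n,l)
    if not d: return None
    m=cv2.dilate(d[0]["mask"].astype(np.uint8),np.ones((3,3)))
    g=c["frame"].max(2); m=((g<60)&(m>0)).astype(np.uint8)
    k,lab,st,_=cv2.connectedComponentsWithStats(m)
    if k<2: return None
    i=1+np.argmax(st[1:,4]); ys,xs=np.where(lab==i)
    P=np.array([atz(c,p,z)[:2] for p in zip(xs,ys)]); u=np.linalg.svd(P-P.mean(0),full_matrices=False)
    a=np.degrees(np.arctan2(u[2][0,1],u[2][0,0])); e=(P-P.mean(0))@u[2].T
    return np.round(P.mean(0),4),round(a%180,1),np.round(np.ptp(e,axis=0),3),len(xs),d[0]["score"]
def mask_rect(n,l,z):
    c=r.grab_frame(n); d=r.outline_of(n,l)
    if not d: return None
    cs=max(cv2.findContours(d[0]["mask"].astype(np.uint8),0,1)[0],key=len)[:,0]
    P=np.array([atz(c,p,z)[:2] for p in cs]); q=cv2.minAreaRect((P*1000).astype(np.float32))
    return np.round(q[0],1),np.round(q[1],1),round(q[2],1),d[0]["score"]
E
python3 - <<'E'
from h import *
for n in("top","scene"):
    for l,z in(("square_lid",.09),("oblong_lid",.075),("round_lid",.065)):
        print(n,l,handle(n,l,z+.052),mask_rect(n,l,z+.018))
    print(n,"board",mask_rect(n,"white_board",.01)); print(n,"cup",mask_rect(n,"mould_cup_mid",.095)); 
    for l,z in(("round_canister",.09),("square_canister",.075),("oblong_canister",.065)): print(n,l,mask_rect(n,l,z))
    c=r.grab_frame(n)
    if n=="top":
        print("corner",atz(c,(300,232),.318))
        f=c["frame"][190:320,130:490]; cv2.imwrite("pics/topc.png",cv2.resize(f,None,fx=2.2,fy=2.2,interpolation=cv2.INTER_CUBIC))
E
```

```text
top square_lid None (array([543.4, 379.3]), array([107.7, 108.7]), 5.2, 0.85)
top oblong_lid (array([ 0.4668, -0.0534]), np.float64(12.2), array([0.07 , 0.015]), 203, 0.85) (array([468., -54.]), array([131.5,  83.1]), 12.3, 0.64)
top round_lid None (array([ 491.3, -275.3]), array([112.1, 111.1]), 42.9, 0.97)
top board (array([454.1, 182.8]), array([149.4, 167.2]), 88.7, 0.55)
top cup (array([499.8,  73.6]), array([56.9, 35.6]), 88.4, 0.83)
top round_canister (array([540.1, 317.6]), array([72. , 16.6]), 5.8, 0.77)
top square_canister (array([456.9,  -6.4]), array([107.2,  18.7]), 12.3, 0.95)
top oblong_canister (array([ 439.5, -258.3]), array([98.8, 37.9]), 67.5, 0.69)
corner [0.52885183 0.06302896 0.318     ]
scene square_lid (array([0.5345, 0.3827]), np.float64(3.9), array([0.075, 0.018]), 304, 0.84) (array([538.4, 381.6]), array([109.6, 108.3]), 4.6, 0.8)
scene oblong_lid (array([ 0.4599, -0.0468]), np.float64(10.2), array([0.071, 0.033]), 252, 0.76) (array([462.7, -51.7]), array([133.2,  85.7]), 12.8, 0.95)
scene round_lid (array([ 0.4805, -0.2584]), np.float64(116.7), array([0.06 , 0.027]), 136, 0.7) (array([ 489.2, -270.1]), array([110.4, 113. ]), 38.0, 0.72)
scene board (array([448.3, 184.3]), array([149.7, 166.9]), 89.1, 0.97)
scene cup (array([476.1, 102.4]), array([ 50., 104.]), 37.3, 0.67)
scene round_canister (array([493.5, 407.7]), array([115.6,  72.9]), 56.8, 0.8)
scene square_canister (array([443.8,   7.8]), array([118.6,  69. ]), 12.8, 0.6)
scene oblong_canister (array([ 473.8, -226.1]), array([149.3, 130.9]), 18.0, 0.81)
```

View pics/topc.png

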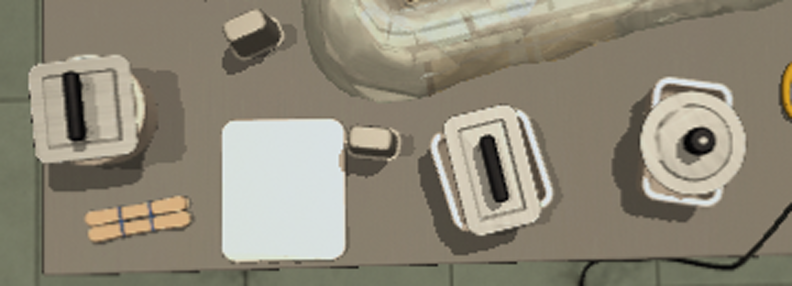

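The top crop shows square lid bar at crop (73,105), oblong bar (495,168), round knob (699,140), board (283,190) and cup (373,142). Both cameras agree to about 5 mm: square lid (0.541,0.381) at 4.5°, oblong lid (0.465,-0.053) at 12.3°, round lid (0.490,-0.272), board (0.451,0.183).

My order is square lid to the board, round lid home, oblong lid home, then square lid home.

jog_arm --targets '[{"az": 5.6},{"az": 5.6},{"az": 5.6},{"az": 5.6}]' --newtons 30

```text
invalid input
```

jog_arm --targets '[{"dx": 0.0102,"dy": -0.0332},{"dx": 0.0102,"dy": -0.0332},{"dx": 0.0102,"dy": -0.0332},{"dx": 0.0102,"dy": -0.0332},{"dx": 0.0102,"dy": -0.0332},{"dx": 0.0102,"dy": -0.0332},{"dx": 0.0102,"dy": -0.0332},{"dx": 0.0102,"dy": -0.0332},{"dx": 0.0102,"dy": -0.0332},{"dx": 0.0102,"dy": -0.0332},{"dx": 0.0102,"dy": -0.0332},{"dx": 0.0102,"dy": -0.0332},{"dx": 0.0102,"dy": -0.0332},{"dx": 0.0102,"dy": -0.0332},{"dx": 0.0102,"dy": -0.0332},{"dx": 0.0102,"dy": -0.0332},{"dx": 0.0102,"dy": -0.0332},{"dx": 0.0102,"dy": -0.0332}]'

```text
invalid input
```

jog_arm --targets '[{"ax": 0,"ay": 0,"az": 5.6,"dx": 0,"dy": 0,"dz": 0,"grip": 0.085},{"ax": 0,"ay": 0,"az": 5.6,"dx": 0,"dy": 0,"dz": 0,"grip": 0.085},{"ax": 0,"ay": 0,"az": 5.6,"dx": 0,"dy": 0,"dz": 0,"grip": 0.085},{"ax": 0,"ay": 0,"az": 5.6,"dx": 0,"dy": 0,"dz": 0,"grip": 0.085}]' --newtons 30

```text
t: 3.63
position: [0.2942, -0.5796, 0.2313]
orientation: [[0.997, 0.074, 0.0], [0.074, -0.997, -0.0], [0.0, 0.0, -1.0]]
force: [-0.2, 0.4, 0.1]
width: 0.997
grip_force: 0.0
```

jog_arm --targets '[{"ax": 0,"ay": 0,"az": 0,"dx": 0.0102,"dy": -0.0332,"dz": 0,"grip": 0.085},{"ax": 0,"ay": 0,"az": 0,"dx": 0.0102,"dy": -0.0332,"dz": 0,"grip": 0.085},{"ax": 0,"ay": 0,"az": 0,"dx": 0.0102,"dy": -0.0332,"dz": 0,"grip": 0.085},{"ax": 0,"ay": 0,"az": 0,"dx": 0.0102,"dy": -0.0332,"dz": 0,"grip": 0.085},{"ax": 0,"ay": 0,"az": 0,"dx": 0.0102,"dy": -0.0332,"dz": 0,"grip": 0.085},{"ax": 0,"ay": 0,"az": 0,"dx": 0.0102,"dy": -0.0332,"dz": 0,"grip": 0.085},{"ax": 0,"ay": 0,"az": 0,"dx": 0.0102,"dy": -0.0332,"dz": 0,"grip": 0.085},{"ax": 0,"ay": 0,"az": 0,"dx": 0.0102,"dy": -0.0332,"dz": 0,"grip": 0.085},{"ax": 0,"ay": 0,"az": 0,"dx": 0.0102,"dy": -0.0332,"dz": 0,"grip": 0.085},{"ax": 0,"ay": 0,"az": 0,"dx": 0.0102,"dy": -0.0332,"dz": 0,"grip": 0.085},{"ax": 0,"ay": 0,"az": 0,"dx": 0.0102,"dy": -0.0332,"dz": 0,"grip": 0.085},{"ax": 0,"ay": 0,"az": 0,"dx": 0.0102,"dy": -0.0332,"dz": 0,"grip": 0.085},{"ax": 0,"ay": 0,"az": 0,"dx": 0.0102,"dy": -0.0332,"dz": 0,"grip": 0.085},{"ax": 0,"ay": 0,"az": 0,"dx": 0.0102,"dy": -0.0332,"dz": 0,"grip": 0.085},{"ax": 0,"ay": 0,"az": 0,"dx": 0.0102,"dy": -0.0332,"dz": 0,"grip": 0.085},{"ax": 0,"ay": 0,"az": 0,"dx": 0.0102,"dy": -0.0332,"dz": 0,"grip": 0.085},{"ax": 0,"ay": 0,"az": 0,"dx": 0.0102,"dy": -0.0332,"dz": 0,"grip": 0.085},{"ax": 0,"ay": 0,"az": 0,"dx": 0.0102,"dy": -0.0332,"dz": 0,"grip": 0.085}]'

```text
t: 5.13
position: [0.4304, 0.0322, 0.2317]
orientation: [[0.997, 0.079, 0.001], [0.079, -0.997, -0.0], [0.001, 0.0, -1.0]]
force: [0.1, 0.2, 0.1]
width: 0.996
grip_force: 0.0
```

jog_arm --targets '[{"ax": 0,"ay": 0,"az": 0,"dx": 0.0115,"dy": -0.0283,"dz": 0,"grip": 0.085},{"ax": 0,"ay": 0,"az": 0,"dx": 0.0115,"dy": -0.0283,"dz": 0,"grip": 0.085},{"ax": 0,"ay": 0,"az": 0,"dx": 0.0115,"dy": -0.0283,"dz": 0,"grip": 0.085},{"ax": 0,"ay": 0,"az": 0,"dx": 0.0115,"dy": -0.0283,"dz": 0,"grip": 0.085},{"ax": 0,"ay": 0,"az": 0,"dx": 0.0115,"dy": -0.0283,"dz": 0,"grip": 0.085},{"ax": 0,"ay": 0,"az": 0,"dx": 0.0115,"dy": -0.0283,"dz": 0,"grip": 0.085},{"ax": 0,"ay": 0,"az": 0,"dx": 0.0115,"dy": -0.0283,"dz": 0,"grip": 0.085},{"ax": 0,"ay": 0,"az": 0,"dx": 0.0115,"dy": -0.0283,"dz": 0,"grip": 0.085},{"ax": 0,"ay": 0,"az": 0,"dx": 0.0115,"dy": -0.0283,"dz": 0,"grip": 0.085},{"ax": 0,"ay": 0,"az": 0,"dx": 0.0115,"dy": -0.0283,"dz": 0,"grip": 0.085},{"ax": 0,"ay": 0,"az": 0,"dx": 0.0115,"dy": -0.0283,"dz": 0,"grip": 0.085},{"ax": 0,"ay": 0,"az": 0,"dx": 0.0115,"dy": -0.0283,"dz": 0,"grip": 0.085},{"ax": 0,"ay": 0,"az": 0,"dx": 0,"dy": 0,"dz": 0,"grip": 0.085}]'

```text
t: 6.22
position: [0.5404, 0.3864, 0.2309]
orientation: [[0.996, 0.084, -0.001], [0.084, -0.996, 0.005], [-0.0, -0.005, -1.0]]
force: [-1.9, -0.4, 0.0]
width: 0.994
grip_force: 0.0
```

Run:
```python
from h import *
c=r.grab_frame("scene"); f=c["frame"][270:450,100:300]; cv2.imwrite("pics/s1.png",cv2.resize(f,None,fx=3,fy=3,interpolation=cv2.INTER_CUBIC))
print(r.get_state()["position"])
```

```text
[0.54017295 0.38343132 0.23057948]
```

View pics/s1.png

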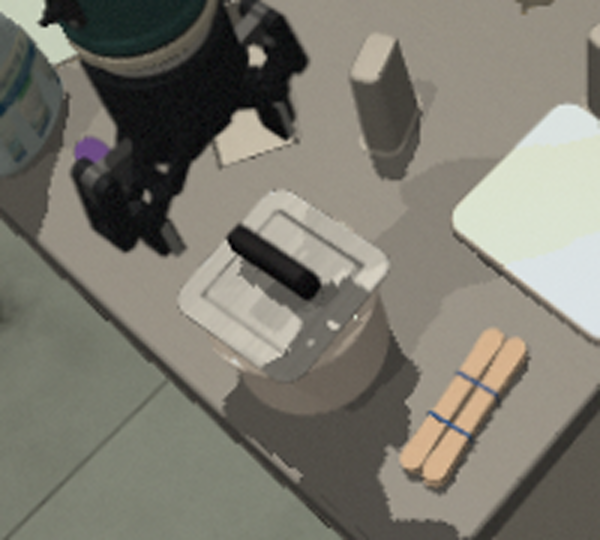

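jog_arm --targets '[{"ax": 0,"ay": 0,"az": 0,"dx": 0,"dy": 0.001,"dz": 0.019,"grip": 0.085},{"ax": 0,"ay": 0,"az": 0,"dx": 0,"dy": 0.001,"dz": 0.019,"grip": 0.085},{"ax": 0,"ay": 0,"az": 0,"dx": 0,"dy": 0,"dz": 0.019,"grip": 0.07},{"ax": 0,"ay": 0,"az": 0,"dx": 0,"dy": 0,"dz": 0.019,"grip": 0.06},{"ax": 0,"ay": 0,"az": 0,"dx": 0,"dy": 0,"dz": 0.015,"grip": 0.05},{"ax": 0,"ay": 0,"az": 0,"dx": 0,"dy": 0,"dz": 0.012,"grip": 0.045},{"ax": 0,"ay": 0,"az": 0,"dx": 0,"dy": 0,"dz": 0.008,"grip": 0.04},{"ax": 0,"ay": 0,"az": 0,"dx": 0,"dy": 0,"dz": 0.003,"grip": 0.04},{"ax": 0,"ay": 0,"az": 0,"dx": 0,"dy": 0,"dz": 0,"grip": 0.005},{"ax": 0,"ay": 0,"az": 0,"dx": 0,"dy": 0,"dz": 0,"grip": 0.005},{"ax": 0,"ay": 0,"az": 0,"dx": 0,"dy": 0,"dz": 0,"grip": 0.005},{"ax": 0,"ay": 0,"az": 0,"dx": 0,"dy": 0,"dz": 0,"grip": 0.005},{"ax": 0,"ay": 0,"az": 0,"dx": 0,"dy": 0,"dz": 0,"grip": 0.005},{"ax": 0,"ay": 0,"az": 0,"dx": 0,"dy": 0,"dz": 0,"grip": 0.005}]' --newtons 40

```text
t: 7.43
position: [0.5417, 0.3784, 0.1182]
orientation: [[0.997, 0.079, 0.001], [0.079, -0.997, 0.001], [0.001, -0.001, -1.0]]
force: [-0.8, 0.8, 3.4]
width: 0.178
grip_force: 43.6
```

jog_arm --targets '[{"ax": 0,"ay": 0,"az": 0,"dx": 0,"dy": 0,"dz": -0.006,"grip": 0.005},{"ax": 0,"ay": 0,"az": 0,"dx": 0,"dy": 0,"dz": -0.012,"grip": 0.005},{"ax": 0,"ay": 0,"az": 0,"dx": 0,"dy": 0,"dz": -0.016,"grip": 0.005},{"ax": 0,"ay": 0,"az": 0,"dx": 0,"dy": 0,"dz": -0.016,"grip": 0.005},{"ax": 0,"ay": 0,"az": 0,"dx": 0,"dy": 0,"dz": -0.01,"grip": 0.005},{"ax": 0,"ay": 0,"az": 0,"dx": -0.008,"dy": 0.013,"dz": 0,"grip": 0.005},{"ax": 0,"ay": 0,"az": 0,"dx": -0.012,"dy": 0.02,"dz": 0,"grip": 0.005},{"ax": 0,"ay": 0,"az": 0,"dx": -0.014,"dy": 0.023,"dz": 0,"grip": 0.005},{"ax": 0,"ay": 0,"az": 0,"dx": -0.014,"dy": 0.023,"dz": 0,"grip": 0.005},{"ax": 0,"ay": 0,"az": 0,"dx": -0.014,"dy": 0.023,"dz": 0,"grip": 0.005},{"ax": 0,"ay": 0,"az": 0,"dx": -0.014,"dy": 0.023,"dz": 0,"grip": 0.005},{"ax": 0,"ay": 0,"az": 0,"dx": -0.014,"dy": 0.023,"dz": 0,"grip": 0.005},{"ax": 0,"ay": 0,"az": 0,"dx": -0.012,"dy": 0.02,"dz": 0,"grip": 0.005},{"ax": 0,"ay": 0,"az": 0,"dx": -0.007,"dy": 0.012,"dz": 0,"grip": 0.005},{"ax": 0,"ay": 0,"az": 0,"dx": 0,"dy": 0,"dz": 0,"grip": 0.005},{"ax": 0,"ay": 0,"az": 0,"dx": 0,"dy": 0,"dz": 0,"grip": 0.005}]'

```text
t: 8.77
position: [0.4473, 0.1901, 0.1779]
orientation: [[0.997, 0.078, 0.002], [0.078, -0.997, 0.001], [0.002, -0.0, -1.0]]
force: [0.5, 0.6, -1.2]
width: 0.182
grip_force: 42.9
```

jog_arm --targets '[{"ax": 0,"ay": 0,"az": 0,"dx": 0,"dy": 0,"dz": 0.012,"grip": 0.005},{"ax": 0,"ay": 0,"az": 0,"dx": 0,"dy": 0,"dz": 0.02,"grip": 0.005},{"ax": 0,"ay": 0,"az": 0,"dx": 0,"dy": 0,"dz": 0.025,"grip": 0.005},{"ax": 0,"ay": 0,"az": 0,"dx": 0,"dy": 0,"dz": 0.025,"grip": 0.005},{"ax": 0,"ay": 0,"az": 0,"dx": 0,"dy": 0,"dz": 0.025,"grip": 0.005},{"ax": 0,"ay": 0,"az": 0,"dx": 0,"dy": 0,"dz": 0.018,"grip": 0.005},{"ax": 0,"ay": 0,"az": 0,"dx": 0,"dy": 0,"dz": 0.009,"grip": 0.005},{"ax": 0,"ay": 0,"az": 0,"dx": 0,"dy": 0,"dz": 0.004,"grip": 0.005},{"ax": 0,"ay": 0,"az": 0,"dx": 0,"dy": 0,"dz": 0,"grip": 0.005},{"ax": 0,"ay": 0,"az": 0,"dx": 0,"dy": 0,"dz": 0,"grip": 0.005}]'

```text
t: 9.6
position: [0.4476, 0.1912, 0.0399]
orientation: [[0.997, 0.08, 0.001], [0.08, -0.997, 0.001], [0.002, -0.001, -1.0]]
force: [0.4, -0.1, -1.2]
width: 0.174
grip_force: 42.9
```

jog_arm --targets '[{"ax": 0,"ay": 0,"az": 0,"dx": 0,"dy": 0,"dz": 0.002,"grip": 0.005},{"ax": 0,"ay": 0,"az": 0,"dx": 0,"dy": 0,"dz": 0,"grip": 0.005},{"ax": 0,"ay": 0,"az": 0,"dx": 0,"dy": 0,"dz": 0,"grip": 0.085},{"ax": 0,"ay": 0,"az": 0,"dx": 0,"dy": 0,"dz": 0,"grip": 0.085},{"ax": 0,"ay": 0,"az": 0,"dx": 0,"dy": 0,"dz": 0,"grip": 0.085},{"ax": 0,"ay": 0,"az": 0,"dx": 0,"dy": 0,"dz": 0,"grip": 0.085},{"ax": 0,"ay": 0,"az": 0,"dx": 0,"dy": 0,"dz": -0.01,"grip": 0.085},{"ax": 0,"ay": 0,"az": 0,"dx": 0,"dy": 0,"dz": -0.02,"grip": 0.085},{"ax": 0,"ay": 0,"az": 0,"dx": 0,"dy": 0,"dz": -0.03,"grip": 0.085},{"ax": 0,"ay": 0,"az": 0,"dx": 0,"dy": 0,"dz": -0.035,"grip": 0.085},{"ax": 0,"ay": 0,"az": 0,"dx": 0,"dy": 0,"dz": -0.035,"grip": 0.085},{"ax": 0,"ay": 0,"az": 0,"dx": 0,"dy": 0,"dz": -0.035,"grip": 0.085},{"ax": 0,"ay": 0,"az": 0,"dx": 0,"dy": 0,"dz": -0.025,"grip": 0.085}]'

```text
t: 10.68
position: [0.4472, 0.1905, 0.2311]
orientation: [[0.997, 0.079, 0.003], [0.079, -0.997, 0.001], [0.003, -0.001, -1.0]]
force: [0.3, 1.1, -0.2]
width: 0.998
grip_force: 0.0
```

jog_arm --targets '[{"ax": 0,"ay": 0,"az": 0,"dx": -0.005,"dy": 0.0265,"dz": 0,"grip": 0.085},{"ax": 0,"ay": 0,"az": 0,"dx": -0.005,"dy": 0.0265,"dz": 0,"grip": 0.085},{"ax": 0,"ay": 0,"az": 0,"dx": -0.005,"dy": 0.0265,"dz": 0,"grip": 0.085},{"ax": 0,"ay": 0,"az": 0,"dx": -0.005,"dy": 0.0265,"dz": 0,"grip": 0.085},{"ax": 0,"ay": 0,"az": 0,"dx": -0.005,"dy": 0.0265,"dz": 0,"grip": 0.085},{"ax": 0,"ay": 0,"az": 0,"dx": -0.005,"dy": 0.0265,"dz": 0,"grip": 0.085},{"ax": 0,"ay": 0,"az": 0,"dx": 0.0036,"dy": 0.0306,"dz": 0,"grip": 0.085},{"ax": 0,"ay": 0,"az": 0,"dx": 0.0036,"dy": 0.0306,"dz": 0,"grip": 0.085},{"ax": 0,"ay": 0,"az": 0,"dx": 0.0036,"dy": 0.0306,"dz": 0,"grip": 0.085},{"ax": 0,"ay": 0,"az": 0,"dx": 0.0036,"dy": 0.0306,"dz": 0,"grip": 0.085},{"ax": 0,"ay": 0,"az": 0,"dx": 0.0036,"dy": 0.0306,"dz": 0,"grip": 0.085},{"ax": 0,"ay": 0,"az": 0,"dx": 0.0036,"dy": 0.0306,"dz": 0,"grip": 0.085},{"ax": 0,"ay": 0,"az": 0,"dx": 0.0036,"dy": 0.0306,"dz": 0,"grip": 0.085},{"ax": 0,"ay": 0,"az": 0,"dx": 0.0036,"dy": 0.0306,"dz": 0,"grip": 0.085},{"ax": 0,"ay": 0,"az": 0,"dx": 0.0036,"dy": 0.0306,"dz": 0,"grip": 0.085},{"ax": 0,"ay": 0,"az": 0,"dx": 0.0036,"dy": 0.0306,"dz": 0,"grip": 0.085},{"ax": 0,"ay": 0,"az": 0,"dx": 0,"dy": 0,"dz": 0,"grip": 0.085},{"ax": 0,"ay": 0,"az": 0,"dx": 0,"dy": 0,"dz": 0,"grip": 0.085}]'

```text
t: 12.18
position: [0.4888, -0.2747, 0.2275]
orientation: [[0.997, 0.075, -0.0], [0.075, -0.997, 0.0], [-0.0, -0.0, -1.0]]
force: [-0.0, 1.0, 0.0]
width: 0.994
grip_force: 0.0
```

Run:
```python
from h import *
print(r.get_state()["position"])
for n in("top","scene"):
    print(mask_rect(n,"round_canister",.09),"sq",mask_rect(n,"square_lid",.028),handle(n,"square_lid",.062))
    c=r.grab_frame(n); 
    x,y=((110,185) if n=="top" else (120,300)); f=c["frame"][y:y+110,x:x+200]; cv2.imwrite(f"pics/{n}2.png",f)
a=cv2.imread("pics/top2.png");b=cv2.imread("pics/scene2.png");cv2.imwrite("pics/both2.png",cv2.resize(np.hstack([a,b]),None,fx=2,fy=2,interpolation=cv2.INTER_CUBIC))
c=r.grab_frame("scene");cv2.imwrite("pics/s2.png",c["frame"])
```

```text
[ 0.48881136 -0.27465381  0.22748039]
(array([543.2, 372.2]), array([133.7, 119.2]), 89.5, 0.76) sq (array([450.4, 190.4]), array([107.9, 107.8]), 4.3, 0.9) (array([0.4499, 0.1899]), np.float64(4.8), array([0.071, 0.016]), 195, 0.7)
(array([524.9, 381.7]), array([118.2, 147.7]), 87.5, 0.9) sq (array([444.7, 192.2]), array([106.4, 107.2]), 4.9, 0.94) (array([0.4427, 0.1953]), np.float64(2.8), array([0.072, 0.02 ]), 252, 0.83)
```

View pics/both2.png

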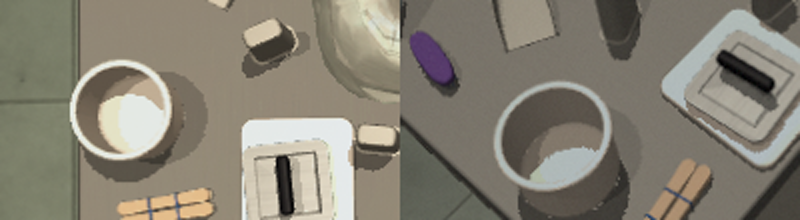

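View pics/s2.png

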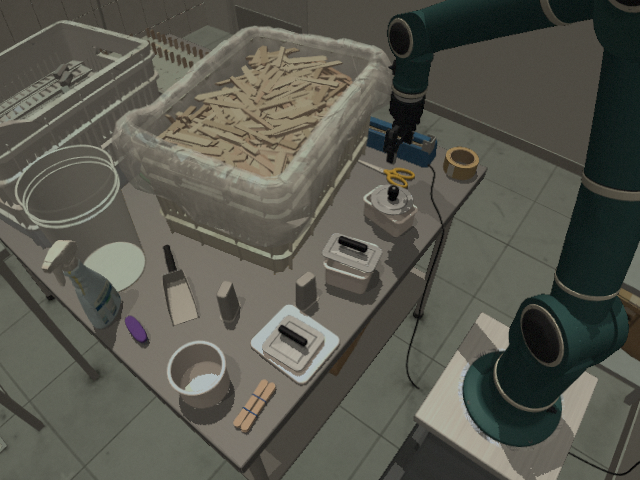

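The square lid lies flat on the board. The round canister is now open: in the both-crop, its rim is centred near (122,110) in the top half and (553,137) in the scene half. Next I grasp the round knob.

jog_arm --targets '[{"ax": 0,"ay": 0,"az": 0,"dx": 0.001,"dy": -0.002,"dz": 0.015,"grip": 0.085},{"ax": 0,"ay": 0,"az": 0,"dx": 0,"dy": 0,"dz": 0.025,"grip": 0.085},{"ax": 0,"ay": 0,"az": 0,"dx": 0,"dy": 0,"dz": 0.025,"grip": 0.08},{"ax": 0,"ay": 0,"az": 0,"dx": 0,"dy": 0,"dz": 0.025,"grip": 0.075},{"ax": 0,"ay": 0,"az": 0,"dx": 0,"dy": 0,"dz": 0.02,"grip": 0.07},{"ax": 0,"ay": 0,"az": 0,"dx": 0,"dy": 0,"dz": 0.015,"grip": 0.06},{"ax": 0,"ay": 0,"az": 0,"dx": 0,"dy": 0,"dz": 0.008,"grip": 0.055},{"ax": 0,"ay": 0,"az": 0,"dx": 0,"dy": 0,"dz": 0.0025,"grip": 0.05},{"ax": 0,"ay": 0,"az": 0,"dx": 0,"dy": 0,"dz": 0,"grip": 0.01},{"ax": 0,"ay": 0,"az": 0,"dx": 0,"dy": 0,"dz": 0,"grip": 0.01},{"ax": 0,"ay": 0,"az": 0,"dx": 0,"dy": 0,"dz": 0,"grip": 0.01},{"ax": 0,"ay": 0,"az": 0,"dx": 0,"dy": 0,"dz": 0,"grip": 0.01},{"ax": 0,"ay": 0,"az": 0,"dx": 0,"dy": 0,"dz": 0,"grip": 0.01},{"ax": 0,"ay": 0,"az": 0,"dx": 0,"dy": 0,"dz": 0,"grip": 0.01}]' --newtons 45

```text
t: 14.1
position: [0.4907, -0.2713, 0.0927]
orientation: [[0.997, 0.079, 0.001], [0.079, -0.997, -0.001], [0.001, 0.001, -1.0]]
force: [-0.1, -0.5, 3.6]
width: 0.33
grip_force: 44.8
```

jog_arm --targets '[{"ax": 0,"ay": 0,"az": 0,"dx": 0,"dy": 0,"dz": -0.008,"grip": 0.01},{"ax": 0,"ay": 0,"az": 0,"dx": 0,"dy": 0,"dz": -0.015,"grip": 0.01},{"ax": 0,"ay": 0,"az": 0,"dx": 0,"dy": 0,"dz": -0.02,"grip": 0.01},{"ax": 0,"ay": 0,"az": 0,"dx": 0,"dy": 0,"dz": -0.025,"grip": 0.01},{"ax": 0,"ay": 0,"az": 0,"dx": 0,"dy": 0,"dz": -0.02,"grip": 0.01},{"ax": 0,"ay": 0,"az": 0,"dx": 0,"dy": 0,"dz": -0.012,"grip": 0.01},{"ax": 0,"ay": 0,"az": 0,"dx": -0.002,"dy": -0.0155,"dz": 0,"grip": 0.01},{"ax": 0,"ay": 0,"az": 0,"dx": -0.0035,"dy": -0.0275,"dz": 0,"grip": 0.01},{"ax": 0,"ay": 0,"az": 0,"dx": -0.004,"dy": -0.0315,"dz": 0,"grip": 0.01},{"ax": 0,"ay": 0,"az": 0,"dx": -0.004,"dy": -0.0315,"dz": 0,"grip": 0.01},{"ax": 0,"ay": 0,"az": 0,"dx": -0.004,"dy": -0.0315,"dz": 0,"grip": 0.01},{"ax": 0,"ay": 0,"az": 0,"dx": -0.004,"dy": -0.0315,"dz": 0,"grip": 0.01},{"ax": 0,"ay": 0,"az": 0,"dx": -0.004,"dy": -0.0315,"dz": 0,"grip": 0.01},{"ax": 0,"ay": 0,"az": 0,"dx": -0.004,"dy": -0.0315,"dz": 0,"grip": 0.01},{"ax": 0,"ay": 0,"az": 0,"dx": -0.004,"dy": -0.0315,"dz": 0,"grip": 0.01},{"ax": 0,"ay": 0,"az": 0,"dx": -0.004,"dy": -0.0315,"dz": 0,"grip": 0.01},{"ax": 0,"ay": 0,"az": 0,"dx": 0.0026,"dy": -0.0332,"dz": 0,"grip": 0.01},{"ax": 0,"ay": 0,"az": 0,"dx": 0.0026,"dy": -0.0332,"dz": 0,"grip": 0.01},{"ax": 0,"ay": 0,"az": 0,"dx": 0.0026,"dy": -0.0332,"dz": 0,"grip": 0.01}]'

```text
t: 15.68
position: [0.4275, 0.1217, 0.191]
orientation: [[0.997, 0.079, -0.002], [0.079, -0.997, -0.001], [-0.002, 0.001, -1.0]]
force: [1.2, -0.9, -0.9]
width: 0.333
grip_force: 44.6
```

jog_arm --targets '[{"ax": 0,"ay": 0,"az": 0,"dx": 0.0146,"dy": -0.028,"dz": 0,"grip": 0.01},{"ax": 0,"ay": 0,"az": 0,"dx": 0.0146,"dy": -0.028,"dz": 0,"grip": 0.01},{"ax": 0,"ay": 0,"az": 0,"dx": 0.0146,"dy": -0.028,"dz": 0,"grip": 0.01},{"ax": 0,"ay": 0,"az": 0,"dx": 0.0146,"dy": -0.028,"dz": 0,"grip": 0.01},{"ax": 0,"ay": 0,"az": 0,"dx": 0.0146,"dy": -0.028,"dz": 0,"grip": 0.01},{"ax": 0,"ay": 0,"az": 0,"dx": 0.0146,"dy": -0.028,"dz": 0,"grip": 0.01},{"ax": 0,"ay": 0,"az": 0,"dx": 0.0146,"dy": -0.028,"dz": 0,"grip": 0.01},{"ax": 0,"ay": 0,"az": 0,"dx": 0.0146,"dy": -0.028,"dz": 0,"grip": 0.01},{"ax": 0,"ay": 0,"az": 0,"dx": 0.0085,"dy": -0.0165,"dz": 0,"grip": 0.01},{"ax": 0,"ay": 0,"az": 0,"dx": 0,"dy": 0,"dz": 0,"grip": 0.01},{"ax": 0,"ay": 0,"az": 0,"dx": 0,"dy": 0,"dz": 0,"grip": 0.01}]'

```text
t: 16.6
position: [0.5334, 0.3706, 0.19]
orientation: [[0.997, 0.081, -0.003], [0.081, -0.997, -0.001], [-0.003, 0.001, -1.0]]
force: [-0.9, -0.6, -1.6]
width: 0.333
grip_force: 44.8
```

jog_arm --targets '[{"ax": 0,"ay": 0,"az": 0,"dx": 0.0044,"dy": -0.005,"dz": 0.01,"grip": 0.01},{"ax": 0,"ay": 0,"az": 0,"dx": 0.0044,"dy": -0.005,"dz": 0.02,"grip": 0.01},{"ax": 0,"ay": 0,"az": 0,"dx": 0,"dy": 0,"dz": 0.02,"grip": 0.01},{"ax": 0,"ay": 0,"az": 0,"dx": 0,"dy": 0,"dz": 0.01,"grip": 0.01},{"ax": 0,"ay": 0,"az": 0,"dx": 0,"dy": 0,"dz": 0,"grip": 0.01},{"ax": 0,"ay": 0,"az": 0,"dx": 0,"dy": 0,"dz": 0,"grip": 0.01}]'

```text
t: 17.1
position: [0.5432, 0.3793, 0.1311]
orientation: [[0.997, 0.078, -0.001], [0.078, -0.997, -0.001], [-0.001, 0.001, -1.0]]
force: [0.7, 0.1, -0.5]
width: 0.326
grip_force: 44.8
```

Run:
```python
from h import *
p=r.get_state()["position"]; print(p)
c=r.grab_frame("scene"); f=c["frame"].copy()
t=np.linspace(0,2*np.pi,60)
def circ(x,y,z,R,col):
    q=proj(c,np.c_[x+R*np.cos(t),y+R*np.sin(t),0*t+z]); cv2.polylines(f3,[np.round((q-[120,300])*5).astype(int)],True,col,1)
f3=cv2.resize(f[300:420,120:280],None,fx=5,fy=5,interpolation=cv2.INTER_CUBIC)
circ(.5388,.3817,.09,.06,(0,0,255)); circ(p[0],p[1],p[2]-.0277+.017,.057,(0,255,0))
cv2.imwrite("pics/s3.png",f3); print(mask_rect("scene","round_lid",p[2]-.0277+.017))
```

```text
[0.54317251 0.37934089 0.13109993]
(array([530.5, 379.7]), array([ 93.7, 113.6]), 9.4, 0.82)
```

View pics/s3.png

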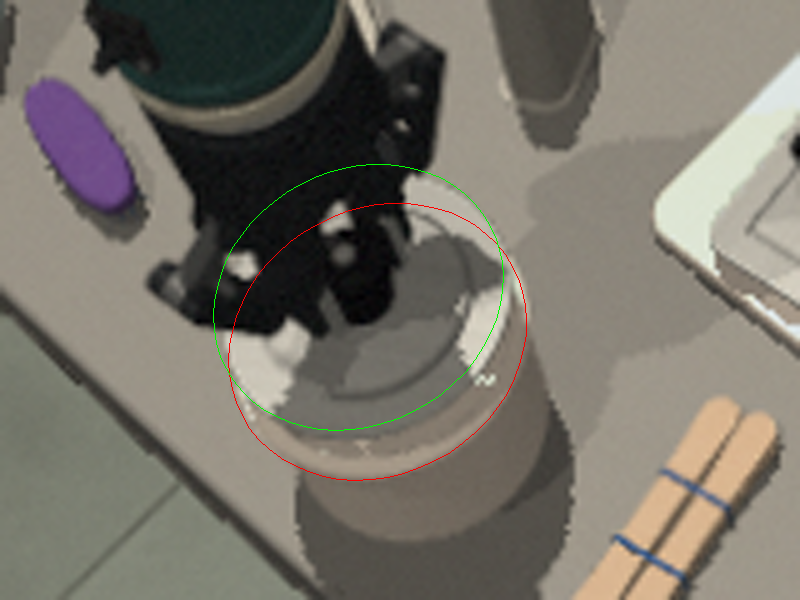

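In the picture, the canister rim fits the red circle. The lid is about 2 mm off it (front edge at (340,437)), which agrees with the planned (0.5414,0.3814). I correct that and lower.

jog_arm --targets '[{"ax": 0,"ay": 0,"az": 0,"dx": -0.0016,"dy": -0.002,"dz": 0,"grip": 0.01},{"ax": 0,"ay": 0,"az": 0,"dx": 0,"dy": 0,"dz": 0.006,"grip": 0.01},{"ax": 0,"ay": 0,"az": 0,"dx": 0,"dy": 0,"dz": 0.005,"grip": 0.01},{"ax": 0,"ay": 0,"az": 0,"dx": 0,"dy": 0,"dz": 0.004,"grip": 0.01},{"ax": 0,"ay": 0,"az": 0,"dx": 0,"dy": 0,"dz": 0.004,"grip": 0.01},{"ax": 0,"ay": 0,"az": 0,"dx": 0,"dy": 0,"dz": 0.003,"grip": 0.01},{"ax": 0,"ay": 0,"az": 0,"dx": 0,"dy": 0,"dz": 0,"grip": 0.01}]'

```text
t: 17.83
position: [0.5413, 0.3817, 0.1086]
orientation: [[0.997, 0.079, -0.001], [0.079, -0.997, -0.001], [-0.001, 0.001, -1.0]]
force: [0.2, 0.1, -1.2]
width: 0.33
grip_force: 44.8
```

jog_arm --targets '[{"ax": 0,"ay": 0,"az": 0,"dx": 0,"dy": 0,"dz": 0.003,"grip": 0.01},{"ax": 0,"ay": 0,"az": 0,"dx": 0,"dy": 0,"dz": 0.002,"grip": 0.01},{"ax": 0,"ay": 0,"az": 0,"dx": 0,"dy": 0,"dz": 0,"grip": 0.01},{"ax": 0,"ay": 0,"az": 0,"dx": 0,"dy": 0,"dz": 0,"grip": 0.01}]'

```text
t: 18.17
position: [0.5417, 0.3821, 0.1047]
orientation: [[0.997, 0.079, -0.0], [0.079, -0.997, -0.0], [-0.0, 0.0, -1.0]]
force: [0.3, -0.1, -1.8]
width: 0.328
grip_force: 44.8
```

jog_arm --targets '[{"ax": 0,"ay": 0,"az": 0,"dx": 0,"dy": 0,"dz": 0,"grip": 0.085},{"ax": 0,"ay": 0,"az": 0,"dx": 0,"dy": 0,"dz": 0,"grip": 0.085},{"ax": 0,"ay": 0,"az": 0,"dx": 0,"dy": 0,"dz": 0,"grip": 0.085},{"ax": 0,"ay": 0,"az": 0,"dx": 0,"dy": 0,"dz": 0,"grip": 0.085},{"ax": 0,"ay": 0,"az": 0,"dx": 0,"dy": 0,"dz": 0,"grip": 0.085},{"ax": 0,"ay": 0,"az": 0,"dx": 0,"dy": 0,"dz": -0.01,"grip": 0.085},{"ax": 0,"ay": 0,"az": 0,"dx": 0,"dy": 0,"dz": -0.02,"grip": 0.085},{"ax": 0,"ay": 0,"az": 0,"dx": 0,"dy": 0,"dz": -0.03,"grip": 0.085},{"ax": 0,"ay": 0,"az": 0,"dx": 0,"dy": 0,"dz": -0.035,"grip": 0.085},{"ax": 0,"ay": 0,"az": 0,"dx": 0,"dy": 0,"dz": -0.03,"grip": 0.085},{"ax": 0,"ay": 0,"az": 0,"dx": 0,"dy": 0,"dz": 0,"grip": 0.085}]'

```text
t: 19.08
position: [0.5443, 0.385, 0.2382]
orientation: [[0.997, 0.079, 0.01], [0.079, -0.997, 0.008], [0.011, -0.007, -1.0]]
force: [0.1, 1.0, 0.9]
width: 0.997
grip_force: 0.0
```

Run:
```python
from h import *
print(r.get_state()["position"])
fr={}
for n in("top","scene"):
    print(n,"roundlid",mask_rect(n,"round_lid",.093)," oblcan",mask_rect(n,"oblong_canister",.065)," obllid",mask_rect(n,"oblong_lid",.093),handle(n,"oblong_lid",.127))
    fr[n]=r.grab_frame(n)["frame"]
z=lambda f,x,y:cv2.resize(f[y:y+80,x:x+130],None,fx=3,fy=3,interpolation=cv2.INTER_CUBIC)
a=np.hstack([z(fr["top"],380,210),z(fr["scene"],330,165)]); b=np.hstack([z(fr["top"],110,200),z(fr["scene"],130,330)])
cv2.imwrite("pics/q4.png",np.vstack([a,b]))
```

```text
[0.54428113 0.38495718 0.23824616]
top roundlid (array([540.1, 370.3]), array([90.1, 98.7]), 39.1, 0.7)  oblcan (array([ 494.2, -269.8]), array([ 96.8, 138.7]), 80.4, 0.56)  obllid (array([467.5, -54.4]), array([131.5,  82.5]), 12.3, 0.82) (array([ 0.4668, -0.0534]), np.float64(12.2), array([0.07 , 0.015]), 203, 0.94)
scene roundlid (array([536.5, 383.5]), array([111.1, 111.2]), 44.8, 0.87)  oblcan (array([ 480.9, -248.4]), array([130.5, 164.7]), 81.9, 0.84)  obllid (array([462.7, -51. ]), array([130.7,  84.9]), 13.1, 0.61) (array([ 0.4603, -0.0477]), np.float64(10.5), array([0.07 , 0.025]), 225, 0.83)
```

View pics/q4.png

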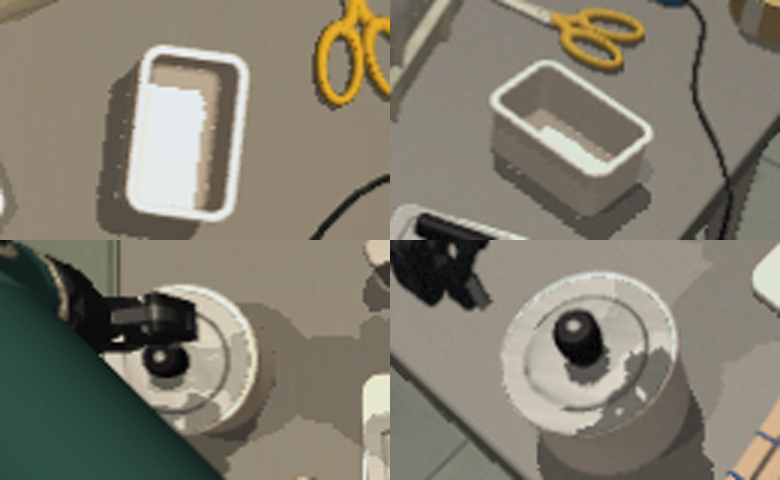

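The round lid is home and level (scene half at (590,355)). The oblong canister is empty, with its rim centred near (188,133) in the top crop. I fit its bright rim.

Run:
```python
from h import *
for n,(x0,y0,x1,y1) in(("top",(410,215,475,295)),("scene",(355,175,425,240))):
    c=r.grab_frame(n); g=c["frame"].min(2); 
    for th in (165,185):
        m=np.zeros_like(g); m[y0:y1,x0:x1]=(g[y0:y1,x0:x1]>th); k,lab,st,_=cv2.connectedComponentsWithStats(m); i=1+np.argmax(st[1:,4])
        ys,xs=np.where(lab==i); P=np.array([atz(c,p,.065)[:2]*1000 for p in zip(xs,ys)],np.float32); q=cv2.minAreaRect(P); print(n,th,np.round(q[0],1),np.round(q[1],1),round(q[2],1),len(xs))
```

```text
top 165 [ 493.9 -273.4] [ 87.2 137. ] 80.8 1274
top 185 [ 493.8 -273.7] [ 86.5 136.2] 80.8 1222
scene 165 [ 490.2 -270.8] [ 87.1 135.8] 80.8 361
scene 185 [ 490.2 -270.9] [ 84.3 134.7] 80.9 292
```

jog_arm --targets '[{"ax": 0,"ay": 0,"az": 0,"dx": -0.015,"dy": 0.0284,"dz": 0,"grip": 0.085},{"ax": 0,"ay": 0,"az": 0,"dx": -0.015,"dy": 0.0284,"dz": 0,"grip": 0.085},{"ax": 0,"ay": 0,"az": 0,"dx": -0.015,"dy": 0.0284,"dz": 0,"grip": 0.085},{"ax": 0,"ay": 0,"az": 0,"dx": -0.015,"dy": 0.0284,"dz": 0,"grip": 0.085},{"ax": 0,"ay": 0,"az": 0,"dx": -0.015,"dy": 0.0284,"dz": 0,"grip": 0.085},{"ax": 0,"ay": 0,"az": 0,"dx": -0.015,"dy": 0.0284,"dz": 0,"grip": 0.085},{"ax": 0,"ay": 0,"az": 0,"dx": -0.015,"dy": 0.0284,"dz": 0,"grip": 0.085},{"ax": 0,"ay": 0,"az": 0,"dx": -0.015,"dy": 0.0284,"dz": 0,"grip": 0.085},{"ax": 0,"ay": 0,"az": 0,"dx": -0.015,"dy": 0.0284,"dz": 0,"grip": 0.085},{"ax": 0,"ay": 0,"az": 0,"dx": -0.0026,"dy": 0.0332,"dz": 0,"grip": 0.085},{"ax": 0,"ay": 0,"az": 0,"dx": -0.0026,"dy": 0.0332,"dz": 0,"grip": 0.085},{"ax": 0,"ay": 0,"az": 0,"dx": -0.0026,"dy": 0.0332,"dz": 0,"grip": 0.085},{"ax": 0,"ay": 0,"az": 0,"dx": 0.0097,"dy": 0.0252,"dz": 0,"grip": 0.085},{"ax": 0,"ay": 0,"az": 0,"dx": 0.0097,"dy": 0.0252,"dz": 0,"grip": 0.085},{"ax": 0,"ay": 0,"az": 0,"dx": 0.0097,"dy": 0.0252,"dz": 0,"grip": 0.085},{"ax": 0,"ay": 0,"az": -4,"dx": 0,"dy": 0,"dz": 0,"grip": 0.085},{"ax": 0,"ay": 0,"az": -4,"dx": 0,"dy": 0,"dz": 0,"grip": 0.085},{"ax": 0,"ay": 0,"az": 0,"dx": 0,"dy": 0,"dz": 0,"grip": 0.085},{"ax": 0,"ay": 0,"az": 0,"dx": 0,"dy": 0,"dz": 0,"grip": 0.085}]'

```text
t: 21.67
position: [0.4623, -0.0562, 0.2299]
orientation: [[0.977, 0.215, 0.0], [0.215, -0.977, -0.0], [0.0, 0.0, -1.0]]
force: [0.3, -0.2, -0.2]
width: 0.997
grip_force: 0.0
```

jog_arm --targets '[{"ax": 0,"ay": 0,"az": 0,"dx": 0.0034,"dy": -0.0028,"dz": 0.015,"grip": 0.085},{"ax": 0,"ay": 0,"az": 0,"dx": 0,"dy": 0,"dz": 0.025,"grip": 0.085},{"ax": 0,"ay": 0,"az": 0,"dx": 0,"dy": 0,"dz": 0.025,"grip": 0.075},{"ax": 0,"ay": 0,"az": 0,"dx": 0,"dy": 0,"dz": 0.025,"grip": 0.065},{"ax": 0,"ay": 0,"az": 0,"dx": 0,"dy": 0,"dz": 0.018,"grip": 0.055},{"ax": 0,"ay": 0,"az": 0,"dx": 0,"dy": 0,"dz": 0.012,"grip": 0.045},{"ax": 0,"ay": 0,"az": 0,"dx": 0,"dy": 0,"dz": 0.006,"grip": 0.04},{"ax": 0,"ay": 0,"az": 0,"dx": 0,"dy": 0,"dz": 0.001,"grip": 0.04},{"ax": 0,"ay": 0,"az": 0,"dx": 0,"dy": 0,"dz": 0,"grip": 0.005},{"ax": 0,"ay": 0,"az": 0,"dx": 0,"dy": 0,"dz": 0,"grip": 0.005},{"ax": 0,"ay": 0,"az": 0,"dx": 0,"dy": 0,"dz": 0,"grip": 0.005},{"ax": 0,"ay": 0,"az": 0,"dx": 0,"dy": 0,"dz": 0,"grip": 0.005},{"ax": 0,"ay": 0,"az": 0,"dx": 0,"dy": 0,"dz": 0,"grip": 0.005},{"ax": 0,"ay": 0,"az": 0,"dx": 0,"dy": 0,"dz": 0,"grip": 0.005}]' --newtons 40

```text
t: 22.83
position: [0.4657, -0.0529, 0.1035]
orientation: [[0.976, 0.216, 0.002], [0.216, -0.976, -0.0], [0.002, 0.001, -1.0]]
force: [0.3, -0.2, 4.1]
width: 0.179
grip_force: 45.9
```

jog_arm --targets '[{"ax": 0,"ay": 0,"az": 0,"dx": 0,"dy": 0,"dz": -0.008,"grip": 0.005},{"ax": 0,"ay": 0,"az": 0,"dx": 0,"dy": 0,"dz": -0.016,"grip": 0.005},{"ax": 0,"ay": 0,"az": 0,"dx": 0,"dy": 0,"dz": -0.02,"grip": 0.005},{"ax": 0,"ay": 0,"az": 0,"dx": 0,"dy": 0,"dz": -0.016,"grip": 0.005},{"ax": 0,"ay": 0,"az": 3,"dx": 0,"dy": 0,"dz": -0.01,"grip": 0.005},{"ax": 0,"ay": 0,"az": 5,"dx": 0,"dy": 0,"dz": 0,"grip": 0.005},{"ax": 0,"ay": 0,"az": 5,"dx": 0,"dy": 0,"dz": 0,"grip": 0.005},{"ax": 0,"ay": 0,"az": 5,"dx": 0,"dy": 0,"dz": 0,"grip": 0.005},{"ax": 0,"ay": 0,"az": 3.7,"dx": 0,"dy": 0,"dz": 0,"grip": 0.005},{"ax": 0,"ay": 0,"az": 0,"dx": 0.0045,"dy": 0.0155,"dz": 0,"grip": 0.005},{"ax": 0,"ay": 0,"az": 0,"dx": 0.0077,"dy": 0.0266,"dz": 0,"grip": 0.005},{"ax": 0,"ay": 0,"az": 0,"dx": 0.0085,"dy": 0.0295,"dz": 0,"grip": 0.005},{"ax": 0,"ay": 0,"az": 0,"dx": 0.0085,"dy": 0.0295,"dz": 0,"grip": 0.005},{"ax": 0,"ay": 0,"az": 0,"dx": 0.0085,"dy": 0.0295,"dz": 0,"grip": 0.005},{"ax": 0,"ay": 0,"az": 0,"dx": 0.0085,"dy": 0.0295,"dz": 0,"grip": 0.005},{"ax": 0,"ay": 0,"az": 0,"dx": 0.008,"dy": 0.027,"dz": 0,"grip": 0.005},{"ax": 0,"ay": 0,"az": 0,"dx": 0.0075,"dy": 0.0253,"dz": 0,"grip": 0.005},{"ax": 0,"ay": 0,"az": 0,"dx": 0,"dy": 0,"dz": 0,"grip": 0.005},{"ax": 0,"ay": 0,"az": 0,"dx": 0,"dy": 0,"dz": 0,"grip": 0.005}]'

```text
t: 24.42
position: [0.4911, -0.2737, 0.1725]
orientation: [[0.987, -0.163, -0.001], [-0.163, -0.987, 0.0], [-0.001, -0.0, -1.0]]
force: [-0.5, 0.8, -0.8]
width: 0.175
grip_force: 45.0
```

jog_arm --targets '[{"ax": 0,"ay": 0,"az": 0,"dx": 0.0014,"dy": -0.0016,"dz": 0.012,"grip": 0.005},{"ax": 0,"ay": 0,"az": 0,"dx": 0,"dy": 0,"dz": 0.02,"grip": 0.005},{"ax": 0,"ay": 0,"az": 0,"dx": 0,"dy": 0,"dz": 0.02,"grip": 0.005},{"ax": 0,"ay": 0,"az": 0,"dx": 0,"dy": 0,"dz": 0.015,"grip": 0.005},{"ax": 0,"ay": 0,"az": 0,"dx": 0,"dy": 0,"dz": 0.006,"grip": 0.005},{"ax": 0,"ay": 0,"az": 0,"dx": 0,"dy": 0,"dz": 0,"grip": 0.005},{"ax": 0,"ay": 0,"az": 0,"dx": 0,"dy": 0,"dz": 0,"grip": 0.005}]'

```text
t: 25.0
position: [0.4939, -0.2699, 0.0997]
orientation: [[0.987, -0.158, -0.0], [-0.158, -0.987, 0.001], [-0.0, -0.001, -1.0]]
force: [0.4, -0.7, -2.1]
width: 0.179
grip_force: 45.0
```

Run:
```python
from h import *
p=r.get_state()["position"]; print(p)
for n in("top","scene"): print(mask_rect(n,"oblong_lid",p[2]-.028+.017))
c=r.grab_frame("scene"); x0,y0=345,150
f=cv2.resize(c["frame"][y0:y0+100,x0:x0+120],None,fx=5,fy=5,interpolation=cv2.INTER_CUBIC)
def rect(x,y,z,a,b,yaw,col):
    t=np.radians(yaw); R=np.array([[np.cos(t),-np.sin(t)],[np.sin(t),np.cos(t)]]); q=np.array([[a,b],[-a,b],[-a,-b],[a,-b]])/2@R.T+[x,y]
    cv2.polylines(f,[np.round((proj(c,np.c_[q,[z]*4])-[x0,y0])*5).astype(int)],True,col,1)
rect(.4902,-.2708,.065,.138,.088,-9.2,(0,0,255)); rect(p[0]-.0023,p[1]+.0015,p[2]-.028+.017,.132,.082,-9.2,(0,255,0))
cv2.imwrite("pics/s5.png",f)
```

```text
[ 0.49387081 -0.26988749  0.09973841]
(array([ 459.1, -264.8]), array([81.6, 56.9]), 79.0, 0.68)
(array([ 492.8, -267.7]), array([ 84.3, 132.7]), 81.0, 0.74)
```

View pics/s5.png

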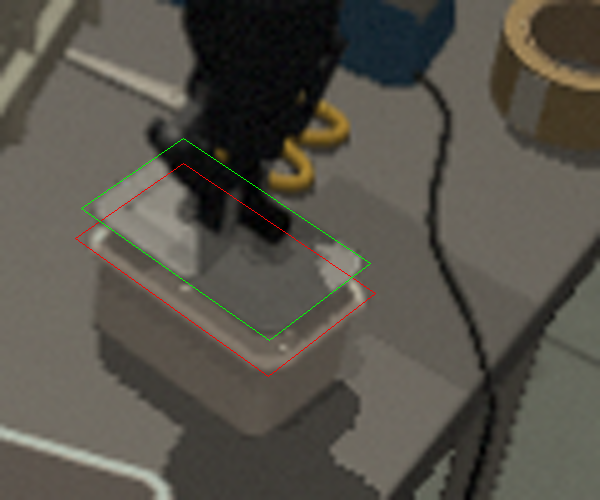

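The lid hovers over the oblong canister's rim, matching in yaw. By the scene camera it is about 3 mm too far back-left, so I nudge it and lower.

jog_arm --targets '[{"ax": 0,"ay": 0,"az": 0,"dx": -0.0012,"dy": 0.0028,"dz": 0,"grip": 0.005},{"ax": 0,"ay": 0,"az": 0,"dx": 0,"dy": 0,"dz": 0.005,"grip": 0.005},{"ax": 0,"ay": 0,"az": 0,"dx": 0,"dy": 0,"dz": 0.004,"grip": 0.005},{"ax": 0,"ay": 0,"az": 0,"dx": 0,"dy": 0,"dz": 0.004,"grip": 0.005},{"ax": 0,"ay": 0,"az": 0,"dx": 0,"dy": 0,"dz": 0.003,"grip": 0.005},{"ax": 0,"ay": 0,"az": 0,"dx": 0,"dy": 0,"dz": 0,"grip": 0.005},{"ax": 0,"ay": 0,"az": 0,"dx": 0,"dy": 0,"dz": 0,"grip": 0.005}]'

```text
t: 25.83
position: [0.4918, -0.2733, 0.0833]
orientation: [[0.987, -0.16, -0.001], [-0.16, -0.987, 0.0], [-0.001, -0.0, -1.0]]
force: [0.3, -0.1, -1.9]
width: 0.178
grip_force: 45.0
```

jog_arm --targets '[{"ax": 0,"ay": 0,"az": 0,"dx": 0,"dy": 0,"dz": 0.002,"grip": 0.005},{"ax": 0,"ay": 0,"az": 0,"dx": 0,"dy": 0,"dz": 0.0015,"grip": 0.005},{"ax": 0,"ay": 0,"az": 0,"dx": 0,"dy": 0,"dz": 0,"grip": 0.005},{"ax": 0,"ay": 0,"az": 0,"dx": 0,"dy": 0,"dz": 0,"grip": 0.085},{"ax": 0,"ay": 0,"az": 0,"dx": 0,"dy": 0,"dz": 0,"grip": 0.085},{"ax": 0,"ay": 0,"az": 0,"dx": 0,"dy": 0,"dz": 0,"grip": 0.085},{"ax": 0,"ay": 0,"az": 0,"dx": 0,"dy": 0,"dz": 0,"grip": 0.085},{"ax": 0,"ay": 0,"az": 0,"dx": 0,"dy": 0,"dz": 0,"grip": 0.085},{"ax": 0,"ay": 0,"az": 0,"dx": 0,"dy": 0,"dz": -0.01,"grip": 0.085},{"ax": 0,"ay": 0,"az": 0,"dx": 0,"dy": 0,"dz": -0.02,"grip": 0.085},{"ax": 0,"ay": 0,"az": 0,"dx": 0,"dy": 0,"dz": -0.03,"grip": 0.085},{"ax": 0,"ay": 0,"az": 0,"dx": 0,"dy": 0,"dz": -0.035,"grip": 0.085},{"ax": 0,"ay": 0,"az": 0,"dx": 0,"dy": 0,"dz": -0.03,"grip": 0.085},{"ax": 0,"ay": 0,"az": 0,"dx": 0,"dy": 0,"dz": -0.015,"grip": 0.085},{"ax": 0,"ay": 0,"az": 0,"dx": 0,"dy": 0,"dz": 0,"grip": 0.085}]'

```text
t: 27.08
position: [0.4943, -0.2747, 0.2256]
orientation: [[0.987, -0.16, 0.008], [-0.16, -0.987, -0.004], [0.008, 0.003, -1.0]]
force: [1.7, -0.4, 0.0]
width: 0.995
grip_force: 0.0
```

Run:
```python
from h import *
print(r.get_state()["position"],r.get_state()["force"])
fr={}
for n in("top","scene"):
    c=r.grab_frame(n); fr[n]=c["frame"]; g=c["frame"].min(2); mk=r.outline_of(n,"square_canister")[0]["mask"]; mk=cv2.dilate(mk.astype(np.uint8),np.ones((5,5)))
    for th in(150,165,185):
        m=((g>th)&(mk>0)).astype(np.uint8); k,lab,st,_=cv2.connectedComponentsWithStats(m); i=1+np.argmax(st[1:,4])
        ys,xs=np.where(lab==i); P=np.array([atz(c,p,.075)[:2]*1000 for p in zip(xs,ys)],np.float32); q=cv2.minAreaRect(P); print(n,th,np.round(q[0],1),np.round(q[1],1),round(q[2],1),len(xs))
    print(n,"oblong",mask_rect(n,"oblong_lid",.068),"sq",mask_rect(n,"square_lid",.028),handle(n,"square_lid",.062))
z=lambda f,x,y:cv2.resize(f[y:y+80,x:x+130],None,fx=3,fy=3,interpolation=cv2.INTER_CUBIC)
cv2.imwrite("pics/q6.png",np.vstack([np.hstack([z(fr["top"],300,225),z(fr["scene"],290,225)]),np.hstack([z(fr["top"],380,210),z(fr["scene"],330,165)])]))
```

```text
[ 0.49426296 -0.27465004  0.2255653 ] [ 1.65047993 -0.38779117  0.00443605]
top 150 [468.5 -55.2] [113.4 113.6] 16.2 1529
top 165 [468.1 -54.5] [112.5 112. ] 16.3 1442
top 185 [468.1 -54.6] [112.3 111.7] 16.4 1414
top oblong (array([ 492.6, -272.9]), array([ 83.1, 130.7]), 83.0, 0.62) sq None (array([0.4499, 0.1899]), np.float64(4.8), array([0.071, 0.016]), 195, 0.83)
scene 150 [463.9 -53.1] [110.2 111.1] 15.9 535
scene 165 [464.1 -53.2] [107.8 108.9] 15.9 437Traceback (most recent call last):
  File "<stdin>", line 7, in <module>
    return _wrapfunc(a, 'argmax', axis=axis, out=out, **kwds)
    return bound(*args, **kwds)
ValueError: attempt to get argmax of an empty sequence
```

Square canister centre is (0.466,-0.054) at 16.1°. The square lid on the board is unchanged, so I go to it and view the oblong lid afterwards.

jog_arm --targets '[{"ax": 0,"ay": 0,"az": -6.95,"dx": 0,"dy": 0,"dz": 0,"grip": 0.085},{"ax": 0,"ay": 0,"az": -6.95,"dx": 0,"dy": 0,"dz": 0,"grip": 0.085},{"ax": 0,"ay": 0,"az": 0,"dx": -0.004,"dy": -0.0299,"dz": 0,"grip": 0.085},{"ax": 0,"ay": 0,"az": 0,"dx": -0.004,"dy": -0.0299,"dz": 0,"grip": 0.085},{"ax": 0,"ay": 0,"az": 0,"dx": -0.004,"dy": -0.0299,"dz": 0,"grip": 0.085},{"ax": 0,"ay": 0,"az": 0,"dx": -0.004,"dy": -0.0299,"dz": 0,"grip": 0.085},{"ax": 0,"ay": 0,"az": 0,"dx": -0.004,"dy": -0.0299,"dz": 0,"grip": 0.085},{"ax": 0,"ay": 0,"az": 0,"dx": -0.004,"dy": -0.0299,"dz": 0,"grip": 0.085},{"ax": 0,"ay": 0,"az": 0,"dx": -0.004,"dy": -0.0299,"dz": 0,"grip": 0.085},{"ax": 0,"ay": 0,"az": 0,"dx": -0.004,"dy": -0.0299,"dz": 0,"grip": 0.085},{"ax": 0,"ay": 0,"az": 0,"dx": -0.004,"dy": -0.0299,"dz": 0,"grip": 0.085},{"ax": 0,"ay": 0,"az": 0,"dx": -0.004,"dy": -0.0299,"dz": 0,"grip": 0.085},{"ax": 0,"ay": 0,"az": 0,"dx": 0.0052,"dy": -0.0282,"dz": 0,"grip": 0.085},{"ax": 0,"ay": 0,"az": 0,"dx": 0.0052,"dy": -0.0282,"dz": 0,"grip": 0.085},{"ax": 0,"ay": 0,"az": 0,"dx": 0.0052,"dy": -0.0282,"dz": 0,"grip": 0.085},{"ax": 0,"ay": 0,"az": 0,"dx": 0.0052,"dy": -0.0282,"dz": 0,"grip": 0.085},{"ax": 0,"ay": 0,"az": 0,"dx": 0.0052,"dy": -0.0282,"dz": 0,"grip": 0.085},{"ax": 0,"ay": 0,"az": 0,"dx": 0.0052,"dy": -0.0282,"dz": 0,"grip": 0.085},{"ax": 0,"ay": 0,"az": 0,"dx": 0,"dy": 0,"dz": 0,"grip": 0.085},{"ax": 0,"ay": 0,"az": 0,"dx": 0,"dy": 0,"dz": 0,"grip": 0.085}]'

```text
t: 29.25
position: [0.4443, 0.1939, 0.2199]
orientation: [[0.996, 0.086, -0.001], [0.086, -0.996, 0.0], [-0.001, -0.001, -1.0]]
force: [0.2, -0.6, -0.7]
width: 0.993
grip_force: 0.0
```

Run:
```python
from h import *
print(r.get_state()["position"])
fr={n:r.grab_frame(n)["frame"] for n in("top","scene")}
for n in fr: print(n,"oblong",mask_rect(n,"oblong_lid",.068))
z=lambda f,x,y:cv2.resize(f[y:y+80,x:x+130],None,fx=3,fy=3,interpolation=cv2.INTER_CUBIC)
cv2.imwrite("pics/q6.png",np.vstack([np.hstack([z(fr["top"],300,225),z(fr["scene"],290,225)]),np.hstack([z(fr["top"],380,210),z(fr["scene"],330,165)])]))
```

```text
[0.44433714 0.19390391 0.2199382 ]
top oblong (array([ 493.2, -273.9]), array([ 83.5, 132.1]), 80.5, 0.92)
scene oblong (array([ 490.9, -269.9]), array([ 81.8, 131.8]), 80.6, 0.84)
```

View pics/q6.png

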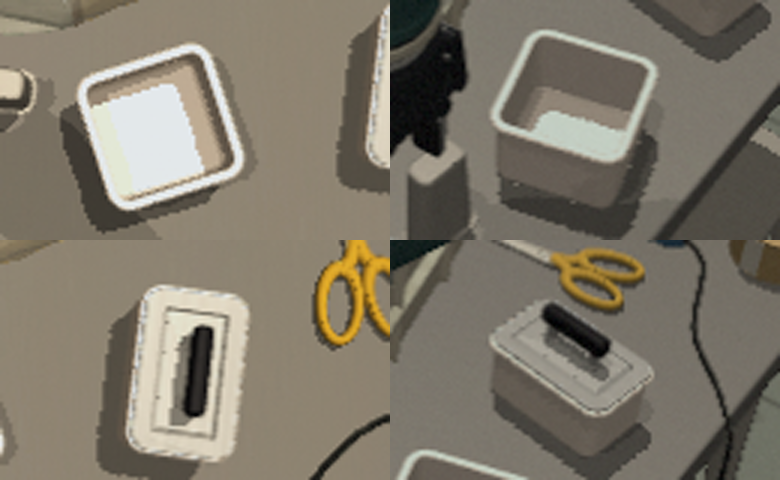

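The oblong lid sits level and home on its canister (bottom row), and the square canister is open (top row). Now the square lid.

jog_arm --targets '[{"ax": 0,"ay": 0,"az": 0,"dx": 0.0025,"dy": 0.003,"dz": 0.02,"grip": 0.085},{"ax": 0,"ay": 0,"az": 0,"dx": 0,"dy": 0,"dz": 0.03,"grip": 0.085},{"ax": 0,"ay": 0,"az": 0,"dx": 0,"dy": 0,"dz": 0.03,"grip": 0.08},{"ax": 0,"ay": 0,"az": 0,"dx": 0,"dy": 0,"dz": 0.03,"grip": 0.075},{"ax": 0,"ay": 0,"az": 0,"dx": 0,"dy": 0,"dz": 0.03,"grip": 0.065},{"ax": 0,"ay": 0,"az": 0,"dx": 0,"dy": 0,"dz": 0.02,"grip": 0.055},{"ax": 0,"ay": 0,"az": 0,"dx": 0,"dy": 0,"dz": 0.012,"grip": 0.045},{"ax": 0,"ay": 0,"az": 0,"dx": 0,"dy": 0,"dz": 0.007,"grip": 0.04},{"ax": 0,"ay": 0,"az": 0,"dx": 0,"dy": 0,"dz": 0.002,"grip": 0.04},{"ax": 0,"ay": 0,"az": 0,"dx": 0,"dy": 0,"dz": 0,"grip": 0.005},{"ax": 0,"ay": 0,"az": 0,"dx": 0,"dy": 0,"dz": 0,"grip": 0.005},{"ax": 0,"ay": 0,"az": 0,"dx": 0,"dy": 0,"dz": 0,"grip": 0.005},{"ax": 0,"ay": 0,"az": 0,"dx": 0,"dy": 0,"dz": 0,"grip": 0.005},{"ax": 0,"ay": 0,"az": 0,"dx": 0,"dy": 0,"dz": 0,"grip": 0.005},{"ax": 0,"ay": 0,"az": 0,"dx": 0,"dy": 0,"dz": 0,"grip": 0.005}]'

```text
t: 30.8
position: [0.4484, 0.1899, 0.0405]
orientation: [[0.997, 0.082, 0.002], [0.082, -0.997, 0.001], [0.002, -0.0, -1.0]]
force: [-1.4, -0.4, 7.0]
width: 0.183
grip_force: 40.8
```

jog_arm --targets '[{"ax": 0,"ay": 0,"az": 0,"dx": 0,"dy": 0,"dz": -0.01,"grip": 0.005},{"ax": 0,"ay": 0,"az": 0,"dx": 0,"dy": 0,"dz": -0.02,"grip": 0.005},{"ax": 0,"ay": 0,"az": 0,"dx": 0,"dy": 0,"dz": -0.03,"grip": 0.005},{"ax": 0,"ay": 0,"az": 0,"dx": 0,"dy": 0,"dz": -0.03,"grip": 0.005},{"ax": 0,"ay": 0,"az": 0,"dx": 0,"dy": 0,"dz": -0.025,"grip": 0.005},{"ax": 0,"ay": 0,"az": 0,"dx": 0,"dy": 0,"dz": -0.015,"grip": 0.005},{"ax": 0,"ay": 0,"az": 0,"dx": -0.0035,"dy": 0.0175,"dz": 0,"grip": 0.005},{"ax": 0,"ay": 0,"az": 0,"dx": -0.0055,"dy": 0.0277,"dz": 0,"grip": 0.005},{"ax": 0,"ay": 0,"az": 0,"dx": -0.0056,"dy": 0.0282,"dz": 0,"grip": 0.005},{"ax": 0,"ay": 0,"az": 0,"dx": -0.0056,"dy": 0.0282,"dz": 0,"grip": 0.005},{"ax": 0,"ay": 0,"az": 0,"dx": -0.0056,"dy": 0.0282,"dz": 0,"grip": 0.005},{"ax": 0,"ay": 0,"az": 0,"dx": -0.0056,"dy": 0.0281,"dz": 0,"grip": 0.005},{"ax": 0,"ay": 0,"az": 0,"dx": 0.008,"dy": 0.0235,"dz": 0,"grip": 0.005},{"ax": 0,"ay": 0,"az": 0,"dx": 0.008,"dy": 0.0235,"dz": 0,"grip": 0.005},{"ax": 0,"ay": 0,"az": 0,"dx": 0.008,"dy": 0.0235,"dz": 0,"grip": 0.005},{"ax": 0,"ay": 0,"az": 0,"dx": 0.006,"dy": 0.0172,"dz": 0,"grip": 0.005},{"ax": 0,"ay": 0,"az": -4,"dx": 0,"dy": 0,"dz": 0,"grip": 0.005},{"ax": 0,"ay": 0,"az": -5,"dx": 0,"dy": 0,"dz": 0,"grip": 0.005},{"ax": 0,"ay": 0,"az": -2.4,"dx": 0,"dy": 0,"dz": 0,"grip": 0.005},{"ax": 0,"ay": 0,"az": 0,"dx": 0,"dy": 0,"dz": 0,"grip": 0.005}]'

```text
t: 32.47
position: [0.4659, -0.0554, 0.1696]
orientation: [[0.961, 0.278, -0.0], [0.278, -0.961, 0.0], [-0.0, -0.0, -1.0]]
force: [0.6, 0.2, -2.1]
width: 0.176
grip_force: 39.6
```

jog_arm --targets '[{"ax": 0,"ay": 0,"az": 0,"dx": 0.001,"dy": 0,"dz": 0.012,"grip": 0.005},{"ax": 0,"ay": 0,"az": 0,"dx": 0,"dy": 0,"dz": 0.018,"grip": 0.005},{"ax": 0,"ay": 0,"az": 0,"dx": 0,"dy": 0,"dz": 0.018,"grip": 0.005},{"ax": 0,"ay": 0,"az": 0,"dx": 0,"dy": 0,"dz": 0.008,"grip": 0.005},{"ax": 0,"ay": 0,"az": 0,"dx": 0,"dy": 0,"dz": 0,"grip": 0.005},{"ax": 0,"ay": 0,"az": 0,"dx": 0,"dy": 0,"dz": 0,"grip": 0.005},{"ax": 0,"ay": 0,"az": 0,"dx": 0,"dy": 0,"dz": 0,"grip": 0.005}]'

```text
t: 33.05
position: [0.4679, -0.0549, 0.1142]
orientation: [[0.961, 0.277, 0.001], [0.277, -0.961, -0.0], [0.001, 0.001, -1.0]]
force: [0.6, 0.8, -1.6]
width: 0.175
grip_force: 39.6
```

Run:
```python
from h import *
p=r.get_state()["position"]; print(p)
print(mask_rect("scene","square_lid",p[2]-.0305+.017))
c=r.grab_frame("scene"); x0,y0=300,210
f=cv2.resize(c["frame"][y0:y0+100,x0:x0+120],None,fx=5,fy=5,interpolation=cv2.INTER_CUBIC)
def rect(x,y,z,a,b,yaw,col):
    t=np.radians(yaw); R=np.array([[np.cos(t),-np.sin(t)],[np.sin(t),np.cos(t)]]); q=np.array([[a,b],[-a,b],[-a,-b],[a,-b]])/2@R.T+[x,y]
    cv2.polylines(f,[np.round((proj(c,np.c_[q,[z]*4])-[x0,y0])*5).astype(int)],True,col,1)
rect(.464,-.0531,.075,.114,.114,16.1,(0,0,255)); rect(p[0]-.0035,p[1]+.002,p[2]-.0305+.017,.108,.108,16.1,(0,255,0))
cv2.imwrite("pics/s7.png",f)
```

```text
[ 0.46786537 -0.0549416   0.11415249]
(array([464.5, -52.7]), array([105.9, 111.8]), 16.0, 0.69)
```

View pics/s7.png

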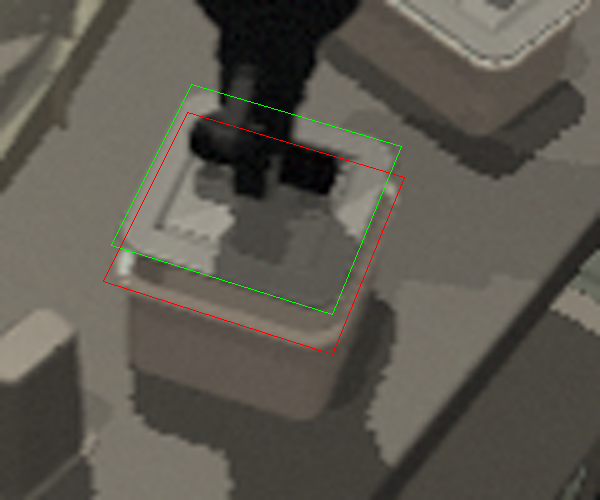

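The lid is aligned with the rim within about 1 mm in position and in yaw. I lower it home.

jog_arm --targets '[{"ax": 0,"ay": 0,"az": 0,"dx": -0.0005,"dy": 0,"dz": 0.006,"grip": 0.005},{"ax": 0,"ay": 0,"az": 0,"dx": 0,"dy": 0,"dz": 0.005,"grip": 0.005},{"ax": 0,"ay": 0,"az": 0,"dx": 0,"dy": 0,"dz": 0.004,"grip": 0.005},{"ax": 0,"ay": 0,"az": 0,"dx": 0,"dy": 0,"dz": 0.003,"grip": 0.005},{"ax": 0,"ay": 0,"az": 0,"dx": 0,"dy": 0,"dz": 0.002,"grip": 0.005},{"ax": 0,"ay": 0,"az": 0,"dx": 0,"dy": 0,"dz": 0,"grip": 0.005},{"ax": 0,"ay": 0,"az": 0,"dx": 0,"dy": 0,"dz": 0,"grip": 0.005}]'

```text
t: 33.78
position: [0.4667, -0.0551, 0.0931]
orientation: [[0.961, 0.278, -0.0], [0.278, -0.961, 0.0], [-0.0, -0.0, -1.0]]
force: [-0.1, -0.3, -1.3]
width: 0.182
grip_force: 39.6
```

jog_arm --targets '[{"ax": 0,"ay": 0,"az": 0,"dx": 0,"dy": 0,"dz": 0.0015,"grip": 0.005},{"ax": 0,"ay": 0,"az": 0,"dx": 0,"dy": 0,"dz": 0,"grip": 0.005},{"ax": 0,"ay": 0,"az": 0,"dx": 0,"dy": 0,"dz": 0,"grip": 0.085},{"ax": 0,"ay": 0,"az": 0,"dx": 0,"dy": 0,"dz": 0,"grip": 0.085},{"ax": 0,"ay": 0,"az": 0,"dx": 0,"dy": 0,"dz": 0,"grip": 0.085},{"ax": 0,"ay": 0,"az": 0,"dx": 0,"dy": 0,"dz": 0,"grip": 0.085},{"ax": 0,"ay": 0,"az": 0,"dx": 0,"dy": 0,"dz": 0,"grip": 0.085},{"ax": 0,"ay": 0,"az": 0,"dx": 0,"dy": 0,"dz": -0.01,"grip": 0.085},{"ax": 0,"ay": 0,"az": 0,"dx": 0,"dy": 0,"dz": -0.025,"grip": 0.085},{"ax": 0,"ay": 0,"az": 0,"dx": 0,"dy": 0,"dz": -0.035,"grip": 0.085},{"ax": 0,"ay": 0,"az": 0,"dx": 0,"dy": 0,"dz": -0.035,"grip": 0.085},{"ax": 0,"ay": 0,"az": 0,"dx": 0,"dy": 0,"dz": -0.03,"grip": 0.085},{"ax": 0,"ay": 0,"az": 0,"dx": 0,"dy": 0.03,"dz": 0,"grip": 0.085},{"ax": 0,"ay": 0,"az": 0,"dx": 0,"dy": 0.035,"dz": 0,"grip": 0.085},{"ax": 0,"ay": 0,"az": 0,"dx": 0,"dy": 0.035,"dz": 0,"grip": 0.085},{"ax": 0,"ay": 0,"az": 0,"dx": 0,"dy": 0.025,"dz": 0,"grip": 0.085},{"ax": 0,"ay": 0,"az": 0,"dx": 0,"dy": 0,"dz": 0,"grip": 0.085},{"ax": 0,"ay": 0,"az": 0,"dx": 0,"dy": 0,"dz": 0,"grip": 0.085}]'

```text
t: 35.28
position: [0.5013, -0.1765, 0.2272]
orientation: [[0.962, 0.275, 0.0], [0.275, -0.962, 0.0], [0.0, -0.0, -1.0]]
force: [-0.6, 0.4, -0.0]
width: 0.993
grip_force: 0.0
```

Run:
```python
from h import *
s=r.get_state();print(s["position"],s["width"],s["t"])
fr={n:r.grab_frame(n)["frame"] for n in("top","scene")}
z=lambda f,x,y:cv2.resize(f[y:y+80,x:x+130],None,fx=3,fy=3,interpolation=cv2.INTER_CUBIC)
cv2.imwrite("pics/q8.png",np.vstack([np.hstack([z(fr["top"],300,225),z(fr["scene"],290,225)]),np.hstack([z(fr["scene"],130,330),z(fr["scene"],330,165)])]))
print(mask_rect("scene","mould_cup_mid",.095),mask_rect("scene","square_lid",.079),mask_rect("scene","round_lid",.094))
```

```text
[ 0.50131917 -0.17650242  0.22715249] 0.9934876006730853 35.2833
(array([477. , 101.6]), array([ 50.1, 101.4]), 37.9, 0.57) (array([464. , -53.2]), array([105.6, 108.3]), 15.8, 0.86) (array([535.9, 382.8]), array([110.9, 110.1]), 39.2, 0.88)
```

View pics/q8.png

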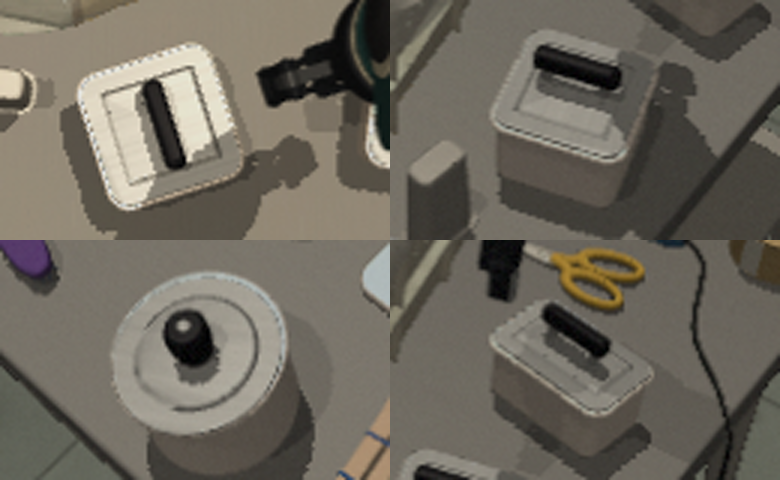

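All three lids sit level and flush on their own canisters (square at (575,95), round at (200,350), oblong at (570,355)). The cup has not moved and the gripper is open and clear.

```bash
python3 -c "
from rig import r
print(r.finish_job())"
```

```text
the job is handed in; nothing more can be done
None
```

All three lids are home and level on their own canisters by the last pictures, the cup and sticks were left alone, the gripper is open and clear, and the job was handed in at about 35 s.

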